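# Pack the setting tools and shut the tool case

### The job

Pack the three differential-setting tools into the open black case: lift the straight bar off the dividers it was left lying across and lay it lengthwise on the floor of the middle bay, lay the arbor lengthwise in the bay farthest from the robot, and stand the magnetic base upright in the bay nearest the robot. Set each one down gently on the bay floor instead of dropping it in, and only when all three are let go and nothing stands above the rim close the lid fully, without slamming it. Leave the bearing race, the spray can and the screwdriver as they are.

Things in the scene. Friction and masses are not known exactly. Their poses are not given: they have to be found in the camera images.
- case: black rigid tool case, fixed to the bench, 190 mm (its x) by 260 mm (its y) by 56 mm high at the rim, the two dividers lower, 45 mm above the bench, walls, dividers and floor 5 mm thick. Origin at the centre of its underside. x points to the hinge side, which is on the robot's left (+y of the world, give or take 0.2 rad), z up, y roughly towards the robot.
- bay_near (a point): centre of the floor of the bay nearest the robot, 85 mm from the case centre along +y of the case; axes as the case
- bay_mid (a point): centre of the floor of the middle bay; axes as the case. The two dividers run along the case's x and make three equal bays, each 180 mm long (x) by 80 mm wide (y), floor 5 mm above the bench
- bay_far (a point): centre of the floor of the bay farthest from the robot, 85 mm from the case centre along -y of the case; axes as the case
- lid (a joint): lid angle in rad: 0 is shut, 1.57 upright, 1.9 fully open; it starts about upright. The stiff hinge (about 0.5 N m of friction, damped; lid 0.4 kg) holds the lid wherever it is left, also when nearly shut, so it must be pushed all the way down
- lid_hinge (a point): middle of the hinge line, at the top of the case's hinge-side wall (56.5 mm up, 95 mm from the case centre along its x). The lid is a flat black plate, 190 mm from hinge to free edge, 260 mm wide along the hinge, 8 mm thick, hinge line on its inner face. Axes turn with the lid: -x from the hinge to the free edge, z out of its outer face (up when shut)
- lid_edge (a point): middle of the lid's free edge, on its outer face, 190 mm from the hinge; axes turn with the lid
- bar_mid (a point): centre of the straight bar: plain aluminium, 150 mm long (x) by 24 by 24 mm, about 0.25 kg. It starts lying level on top of the two dividers, across the middle bay (its underside 45 mm above the bench, so that it stands above the rim)
- arbor_mid (a point): centre of the arbor: bright steel, 130 mm long (x); its waist is a square block 56 mm long (x) by 30 by 30 mm, the round ends are 22 mm in diameter; about 0.45 kg. Lies on the bench on a flat of its waist, centre 15 mm up
- magbase_mid (a point): centre of the magnetic base: dark steel block 56 mm (x) by 45 mm (y) by 40 mm high, with a thin brass stripe and a small round switch that sticks out 9 mm on its -x face; about 0.45 kg. Stands on the bench, z up, centre 20 mm up; it does not stick to anything
- race: bearing race lying on the bench, bright steel ring 72 mm across, 20 mm high, a bystander; origin at the centre of its underside
- can: upright spray can, 60 mm across, 130 mm high, a bystander; origin at the centre of its underside
- driver: screwdriver lying on the bench, about 190 mm long, green handle, a bystander; origin at the middle of its underside
Mind the look-alikes: they are no part of the job. Leave any pink or purple look-alike of the part that bears arbor_mid alone.

How it is judged (in metres and radians):
On the way:
1. all three tools lie in their own bays, let go and at rest, with the lid still open (y of bar_mid in the frame of bay_mid between -0.035 and 0.035 m and x of bar_mid in the frame of bay_mid between -0.085 and 0.085 m and z of bar_mid in the frame of bay_mid between 0 and 0.025 m and angle between bar_mid's own x axis and vertical above 1.45 rad and y of arbor_mid in the frame of bay_far between -0.035 and 0.035 m and x of arbor_mid in the frame of bay_far between -0.085 and 0.085 m and z of arbor_mid in the frame of bay_far between 0 and 0.028 m and angle between arbor_mid's own x axis and vertical above 1.4 rad and y of magbase_mid in the frame of bay_near between -0.035 and 0.035 m and x of magbase_mid in the frame of bay_near between -0.085 and 0.085 m and z of magbase_mid in the frame of bay_near between 0 and 0.028 m and angle between magbase_mid's own z axis and vertical below 0.15 rad and linear speed of each of bar, arbor, magbase below 0.02 m/s and contact force between each of bar, arbor, magbase and the fingers below 0.3 N and value of joint lid above 1 rad), for 0.2 s.
At the end, for the whole second after the job is handed in: The lid is shut to within 0.03 rad (6 mm at its edge) and at rest; in the case the bar lies flat along the middle bay, the arbor lies along the far bay and the magnetic base stands upright (within 0.15 rad) in the near bay, each on the bay floor with its centre inside the bay, at rest and let go (y of bar_mid in the frame of bay_mid between -0.035 and 0.035 m and x of bar_mid in the frame of bay_mid between -0.085 and 0.085 m and z of bar_mid in the frame of bay_mid between 0 and 0.025 m and angle between bar_mid's own x axis and vertical above 1.45 rad and y of arbor_mid in the frame of bay_far between -0.035 and 0.035 m and x of arbor_mid in the frame of bay_far between -0.085 and 0.085 m and z of arbor_mid in the frame of bay_far between 0 and 0.028 m and angle between arbor_mid's own x axis and vertical above 1.4 rad and y of magbase_mid in the frame of bay_near between -0.035 and 0.035 m and x of magbase_mid in the frame of bay_near between -0.085 and 0.085 m and z of magbase_mid in the frame of bay_near between 0 and 0.028 m and angle between magbase_mid's own z axis and vertical below 0.15 rad and linear speed of each of bar, arbor, magbase below 0.02 m/s and value of joint lid below 0.03 rad and velocity of joint lid between -0.05 and 0.05 rad/s); the robot touches nothing.
It fails at once if the lid is slammed (shutting faster than 3 rad/s over its last 0.3 rad) (value of joint lid below 0.3 rad and velocity of joint lid below -3 rad/s).
It fails at once if a tool is dropped (it falls more than about 18 mm: faster than 0.6 m/s with no finger on it) ((linear speed of bar above 0.6 m/s and contact force between bar and the fingers below 0.3 N) or (linear speed of arbor above 0.6 m/s and contact force between arbor and the fingers below 0.3 N) or (linear speed of magbase above 0.6 m/s and contact force between magbase and the fingers below 0.3 N)).
It fails at once if the bearing race, spray can or screwdriver is pushed more than 30 mm from its place, or the can tipped over (distance of any of race, can, driver from where it was at the start of the episode above 0.03 m or angle between can's own z axis and vertical above 0.5 rad).
It also fails if it takes over 72 s, if anything falls off the work surface, if the arm or the gripper's body presses on something with over 40 N, if the wrist force passes 120 N, or if a joint passes its speed limit or range.

### The arm

A 7-joint arm with a two-finger parallel gripper is mounted at the origin on the work surface. World frame = base frame: x ahead of the robot, y to its left, z up, the work surface at z = 0. Lengths are in m, angles in degrees, forces in N, time in s.
With the tool pointing down it reaches from about 0.35 to 0.9 m from the base axis. Payload 8.1 kg.
Tool frame: the origin (TCP) lies on the centre line of the jaws, within the pads' length; the fingertips stand 17 mm ahead of it and the grasp point (between the pads) lies 2 mm behind it; z points along the fingers, y is the line along which they close (so a half turn about z gives the same grasp; the last joint's range is limited). The gripper opens to 85 mm and grips with 20 to 120 N. Pads are 22 mm wide; open, the fingers measure 114 mm over their backs; the gripper's body (76 mm by 85 mm) begins 54 mm behind the grasp point. The pads swing forward as they close: fully open they stand 13 mm farther back than shut.
Start: joints at [-69.706, 24.895, 1.432, 90.138, -0.665, 64.973, -4.303], TCP at [0.276, 0.561, 0.248] pointing down, gripper open.
Joint ranges: [-149.89, 149.89], [-25.12, 119.58], [-72.63, 75.52], [4.76, 147.25], [-75.54, 255.54], [6.69, 114.76], [-157.13, 157.13]. Speed limits (degrees/s): [127.2, 127.2, 172.46, 172.46, 180, 180, 180].

### API

Orientations are given as [roll, pitch, yaw] about the fixed x, y, z axes, in that order (R = Rz(yaw) Ry(pitch) Rx(roll)).
In Python, from plant import r gives the robot as it stands.
- The arm moves only by the tool play_rows, never from a script. Its argument "motion" is a list of rows, each a list of 7 numbers: the finger opening in m, from 0 to 0.0854, then the shift along the tool's x, y, z in m, then the turn, a rotation vector about the tool's x, y, z in degrees. In form: [[fingers, tx, ty, tz, ax, ay, az], ...]. A call has 1 to 8 rows; each row shifts and turns the commanded pose from where the row before left it, along the tool's axes as they then stand; what a row does not reach is not made up. A row lasts 1/10 s, in which the tool goes at most 50 mm and 8.59 degrees, less where a joint would pass 70% of its speed; a pose out of reach is approached as far as the arm can. A call is refused whole if a number of a shift passes 0.05 or a number of a turn 8.59, either way. A call with a gripper value outside its range is refused whole. The fingers move at their own pace and stop on an object; the grip force is fixed at half the most. Time passes only in rows, so rows that do not move let the fingers close. It gives the time, the measured TCP pose, the force, the opening and the grip force at its end, in the units of the state.
- r.observe(): the state, without advancing time (a new reading comes with each control period).
- r.get_image(name): name is "side" or "top" or "wrist"; returns a dict with "color" (400x640x3 uint8, red, green, blue), "fov_y" (degrees; the focal length in pixels is half the picture's height over the tangent of half this angle, whatever the lens; pixels are square), "cx", "cy" (the principal point, pixels), "extrinsics" (4x4, takes a point from world to camera coordinates). Camera axes: x right, y up, looking along -z (the intrinsics and any distortion apply to the point x, -y, -z); pixel columns grow to the right and rows downward; lengths in m; the calibration is good to about 2 mm. A picture is of the moment at which its call begins. There is no depth.
- r.hand_in(): hands the job in; it is judged then, once.
The state is a dict: "clock": time; "joint_pos": joint angles; "dq": joint speeds; "joint_torque": joint torques, N m; "tool_pos": TCP position; "tcp_rot": TCP orientation; "contact_force": force on the tool from outside, world axes, zero at the start; "wrist_torque": the same for the moment, N m; "gripper_width": finger opening in m; "grip_force": force on a finger pad.
Only numpy, scipy, OpenCV 4.12 (cv2) and the standard library are available. Lean on these libraries where they do the work, as an engineer would, in place of code of your own. Each camera call takes 0.05 s, during which the arm holds its last target. There are 200 camera calls.

## Working session

There is one attempt and no reset: what is moved stays moved. The work goes in short steps, Python scripts to look and compute and a tool call to move; the robot and the scene stay as the last step left them, time stands still between calls to the robot, and variables do not carry over. Pictures are saved under pics/ and viewed, at most 10 in all, crops included, and the job is handed in when it is done.

Besides the shell and the picture viewer there is one more tool, called as name(argument=value, ...) on one line, values as JSON. play_rows: Moves the arm, as the interface text tells. Its arguments: {"type":"object","properties":{"motion":{"type":"array"}},"required":["motion"]}

```bash
mkdir -p pics; ls
cat > h.py <<'E'
import numpy as np, cv2
from plant import r
def cam(n):
    d=r.get_image(n); return d
def K(d):
    f=200/np.tan(np.radians(d["fov_y"])/2); return f,d["cx"],d["cy"]
def ray(d,u,v):
    f,cx,cy=K(d); E=np.array(d["extrinsics"]); R=E[:3,:3]; t=E[:3,3]
    dist=d.get("distortion")
    c=np.array([(u-cx)/f,-(v-cy)/f,-1.]); return -R.T@t, R.T@c
def onz(d,u,v,z):
    o,k=ray(d,u,v); return o+k*(z-o[2])/k[2]
def proj(d,p):
    f,cx,cy=K(d); E=np.array(d["extrinsics"]); c=E[:3,:3]@np.array(p)+E[:3,3]
    return np.array([cx+f*c[0]/-c[2], cy-f*c[1]/-c[2]])
def save(d,n,crop=None,s=1):
    im=d["color"][:,:,::-1]
    if crop: im=im[crop[1]:crop[3],crop[0]:crop[2]]
    cv2.imwrite("pics/"+n,cv2.resize(im,None,fx=s,fy=s,interpolation=cv2.INTER_CUBIC))
E
python3 - <<'E'
from h import *
import pickle
S={}
for n in ("top","side"):
    d=cam(n); S[n]=d; save(d,n+"0.png",None,1.25); print(n,{k:v for k,v in d.items() if k!="color"})
pickle.dump(S,open("s0.pkl","wb"))
print(r.observe())
E
```

```text
pics
top {'fov_y': 55.95046306872081, 'cx': 319.4679551683776, 'cy': 196.55145335996968, 'extrinsics': array([[ 0.01868436, -0.99964066, -0.01922096, -0.07657608],
       [ 0.9951008 ,  0.01672594,  0.09744048, -0.56589073],
       [-0.09708398, -0.02094741,  0.99505573, -0.96325254],
       [ 0.        ,  0.        ,  0.        ,  1.        ]])}
side {'fov_y': 53.04540475157927, 'cx': 315.31827641842955, 'cy': 194.48518920803028, 'extrinsics': array([[ 0.9810918 , -0.19331618, -0.0093668 , -0.5614801 ],
       [ 0.1412574 ,  0.68212691,  0.71746026, -0.07141883],
       [-0.13230733, -0.7052175 ,  0.69653646, -1.17707808],
       [ 0.        ,  0.        ,  0.        ,  1.        ]])}
{'clock': 0.1, 'joint_pos': array([-69.70505774,  24.93331447,   1.43101379,  90.18304501,
        -0.66636233,  64.9730033 ,  -4.30282438]), 'dq': array([-0.10888973, -0.00280569,  0.01864961, -0.16397153, -0.0423238 ,
        0.11854761,  0.02365352]), 'joint_torque': array([ 2.36782565e-03, -6.71743512e+01,  1.02769565e+00, -3.16903710e+01,
        1.56624435e-02,  7.06393490e-03,  5.52331514e-07]), 'tool_pos': array([0.27553338, 0.56051859, 0.24760086]), 'tcp_rot': array([-1.79919171e+02,  5.89730437e-03,  1.53821782e+02]), 'contact_force': array([-0.27913614, -0.0029895 ,  0.78245998]), 'wrist_torque': array([-0.01657136, -0.09704093, -0.0103194 ]), 'grip_force': 0.0, 'gripper_width': 0.08545809420812316}
```

View pics/top0.png

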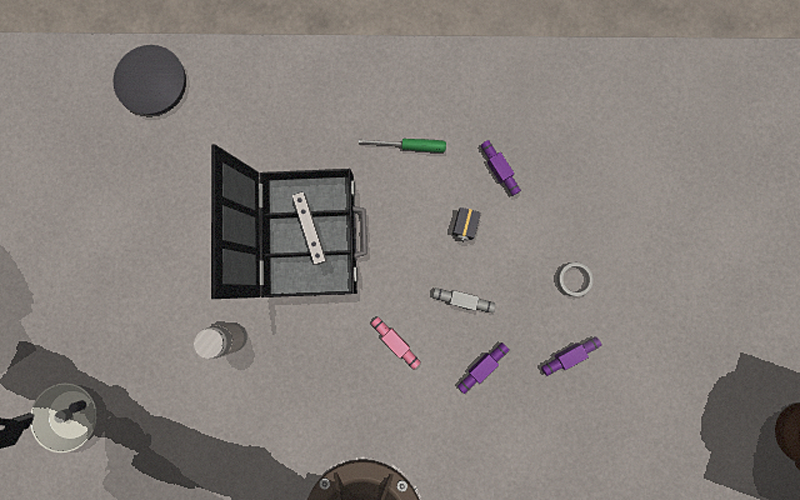

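View pics/side0.png

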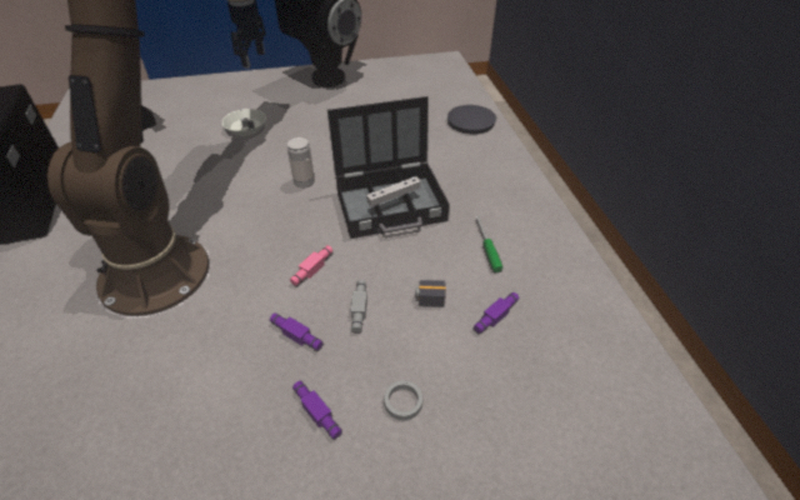

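Run:
```python
from h import *
import pickle
S=pickle.load(open("s0.pkl","rb"));d=S["top"]
save(d,"crop0.png",(160,105,425,305),3)
im=d["color"]; hsv=cv2.cvtColor(im,cv2.COLOR_RGB2HSV)
def blob(name,m,box,z):
    x0,y0,x1,y1=box; mm=np.zeros_like(m); mm[y0:y1,x0:x1]=m[y0:y1,x0:x1]
    mm=cv2.morphologyEx(mm.astype(np.uint8),cv2.MORPH_OPEN,np.ones((2,2)))
    n,l,st,c=cv2.connectedComponentsWithStats(mm); k=1+np.argmax(st[1:,4])
    cs,_=cv2.findContours((l==k).astype(np.uint8),0,2); q=cs[0][:,0,:]
    w=np.array([onz(d,u,v,z)[:2] for u,v in q]); (ctr,sz,a)=cv2.minAreaRect((w*1000).astype(np.float32))
    print(name,st[k],np.round(ctr,1),np.round(sz,1),a, np.round(cv2.boxPoints((ctr,sz,a)),1).tolist())
g=im.astype(int).min(2)
for b in (342,225,402,256),(230,150,265,215): print(np.percentile(g[b[1]:b[3],b[0]:b[2]],[5,25,50,75,95]))
blob("bar",g>140,(225,145,270,220),.069)
blob("arborwaist",(g>150),(340,222,405,258),.03)
blob("base",im.max(2)<85,(345,155,395,200),.04)
blob("stripe",(hsv[...,1]>110)&(hsv[...,2]>110)&(hsv[...,0]<30),(345,155,395,200),.04)
```

```text
[ 78.95 132.   136.   141.   174.  ]
[ 31.  98. 112. 121. 193.]
bar [235 155  26  57 464] [595.  115.8] [147.3  22.6] 19.760948181152344 [[521.9000244140625, 101.5999984741211], [529.5999755859375, 80.30000305175781], [668.2000122070312, 130.10000610351562], [660.5, 151.39999389648438]]
arborwaist [354 234  30  15 238] [ 456.4 -194.3] [75.  26.9] 77.03271484375 [[434.8999938964844, -227.8000030517578], [461.1000061035156, -233.8000030517578], [477.8999938964844, -160.8000030517578], [451.70001220703125, -154.6999969482422]]
base [362 187   8   7  38] [ 585.  -185.8] [15.7 18.1] 0.9348222613334656 [[577.0, -176.89999389648438], [577.2999877929688, -195.0], [592.9000244140625, -194.6999969482422], [592.5999755859375, -176.6999969482422]]
stripe [371 168   7  22  49] [ 615.3 -208.6] [ 5.  57.4] 76.43701934814453 [[586.7999877929688, -204.3000030517578], [642.5999755859375, -217.8000030517578], [643.7999877929688, -212.89999389648438], [587.9000244140625, -199.39999389648438]]
```

View pics/crop0.png

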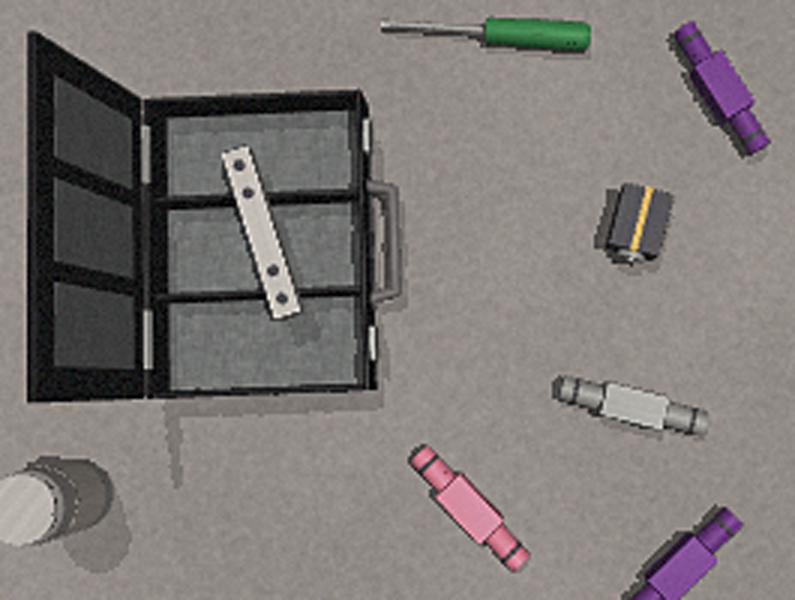

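Run:
```python
from h import *
import pickle
S=pickle.load(open("s0.pkl","rb"));d=S["top"]
P=lambda u,v,z: onz(d,160+(u+.5)/3-.5,105+(v+.5)/3-.5,z)
c=np.array([P(145,100,.056),P(360,91,.056),P(376,388,.056),P(150,397,.056)]); print("rim",c.round(3).tolist())
e=lambda i,j:(np.linalg.norm(c[j]-c[i]).round(3),np.degrees(np.arctan2(*(c[j]-c[i])[[1,0]])).round(1))
print(e(1,0),e(2,3),e(0,3),e(1,2),c.mean(0))
# dividers tops centre-line z=.045, bay corners
for n,u,v in (("div1L",160,201),("div1R",355,192),("div2L",163,298),("div2R",357,291)): print(n,P(u,v,.045).round(4))
a,b=P(555,386,.015),P(708,423,.015); print("arbor ends",a,b,np.linalg.norm(a-b),(a+b)/2,np.degrees(np.arctan2(*(b-a)[[1,0]])))
w=[P(*q,.03) for q in((606,382),(668,397),(662,431),(600,414))]; print("waist",np.mean(w,0),np.linalg.norm(w[0]-w[1]),np.linalg.norm(w[0]-w[3]))
w=[P(*q,.04) for q in((624,183),(672,189),(656,262),(609,254))]; print("base",np.mean(w,0),np.linalg.norm(w[0]-w[1]),np.linalg.norm(w[1]-w[2]))
for z in(.2,.225,.246): print("lid top",z,P(29,32,z),P(29,401,z))
print("can",P(22,508,.13),"cam",ray(d,0,0)[0])
s=S["side"]
for p in ([*c[i][:2],.056] for i in range(4)): print("side px*1.25",proj(s,p)*1.25)
```

```text
rim [[0.713, 0.226, 0.056], [0.723, 0.039, 0.056], [0.468, 0.018, 0.056], [0.456, 0.21, 0.056]]
(np.float64(0.187), np.float64(93.2)) (np.float64(0.192), np.float64(93.3)) (np.float64(0.257), np.float64(-176.3)) (np.float64(0.257), np.float64(-175.3)) [0.59002233 0.12344035 0.056     ]
div1L [0.626  0.2125 0.045 ]
div1R [0.6366 0.0425 0.045 ]
div2L [0.5414 0.2059 0.045 ]
div2R [0.5503 0.0383 0.045 ]
arbor ends [ 0.47215149 -0.13443402  0.015     ] [ 0.44251248 -0.2681595   0.015     ] 0.13697070026259378 [ 0.45733198 -0.20129676  0.015     ] -102.49705213101747
waist [ 0.45627935 -0.20189782  0.03      ] 0.0547314584950373 0.027989519319305253
base [ 0.61502971 -0.20531287  0.04      ] 0.04188145763897635 0.06545306144430856
lid top 0.2 [0.72675053 0.26834988 0.2       ] [0.45412115 0.25256507 0.2       ]
lid top 0.225 [0.71887899 0.25740341 0.225     ] [0.45464172 0.24210448 0.225     ]
lid top 0.246 [0.71226689 0.24820837 0.246     ] [0.45507901 0.23331759 0.246     ]
can [0.37018107 0.28255366 0.13      ] cam [ 0.4710327  -0.08726115  1.01215876]
side px*1.25 [427.80678566 162.56668326]
side px*1.25 [449.74170926 204.29285053]
side px*1.25 [350.04392545 223.5577389 ]
side px*1.25 [336.57324928 177.49925736]
```

```bash
cat >> h.py <<'E'
def plan(wps, start=None):
    """wps: (x,y,z,yaw,opening,n) ; prints rows"""
    o=r.observe(); p=np.array(o["tool_pos"]); yaw=o["tcp_rot"][2]
    if start: p=np.array(start[:3],float); yaw=start[3]
    print("at",p.round(4),o["tcp_rot"].round(2),"q7",o["joint_pos"][6].round(1),"w",o["gripper_width"],"t",o["clock"],"F",o["contact_force"].round(1))
    for w in wps:
        t=np.array(w[:3]); n=w[5]; st=(t-p)/n; dy=((w[3]-yaw+180)%360-180)/n; rows=[]
        for i in range(n):
            a=np.radians(yaw); c,s=np.cos(a),np.sin(a)
            # tool x=(c,s,0), y=(s,-c,0), z=(0,0,-1)
            rows.append([w[4],round(float(c*st[0]+s*st[1]),3),round(float(s*st[0]-c*st[1]),3),round(float(-st[2]),4),0,0,round(-dy,1)]); yaw+=dy
        p=t; yaw=w[3]; print(len(rows),str(rows).replace(" ",""))
E
python3 - <<'E'
from h import *
plan([(.36,.44,.33,170,.0854,4),(.595,.116,.33,199.8,.0854,9),(.595,.116,.14,199.8,.0854,5)])
E
```

```text
at [0.2755 0.5605 0.2476] [-1.7992e+02  1.0000e-02  1.5382e+02] q7 -4.3 w 0.08545809420812316 t 0.1 F [-0.3 -0.   0.8]
4 [[0.0854,-0.032,-0.018,-0.0206,0,0,np.float64(-4.0)],[0.0854,-0.031,-0.02,-0.0206,0,0,np.float64(-4.0)],[0.0854,-0.029,-0.022,-0.0206,0,0,np.float64(-4.0)],[0.0854,-0.028,-0.024,-0.0206,0,0,np.float64(-4.0)]]
9 [[0.0854,-0.032,-0.031,-0.0,0,0,-3.3],[0.0854,-0.03,-0.033,-0.0,0,0,-3.3],[0.0854,-0.028,-0.034,-0.0,0,0,-3.3],[0.0854,-0.026,-0.036,-0.0,0,0,-3.3],[0.0854,-0.024,-0.037,-0.0,0,0,-3.3],[0.0854,-0.022,-0.039,-0.0,0,0,-3.3],[0.0854,-0.02,-0.04,-0.0,0,0,-3.3],[0.0854,-0.017,-0.041,-0.0,0,0,-3.3],[0.0854,-0.015,-0.042,-0.0,0,0,-3.3]]
5 [[0.0854,-0.0,0.0,0.038,0,0,-0.0],[0.0854,-0.0,0.0,0.038,0,0,-0.0],[0.0854,-0.0,0.0,0.038,0,0,-0.0],[0.0854,-0.0,0.0,0.038,0,0,-0.0],[0.0854,-0.0,0.0,0.038,0,0,-0.0]]
```

play_rows(motion=[[0.085,-0.032,-0.018,-0.021,0,0,-4],[0.085,-0.031,-0.02,-0.021,0,0,-4],[0.085,-0.029,-0.022,-0.021,0,0,-4],[0.085,-0.028,-0.024,-0.021,0,0,-4],[0.085,-0.032,-0.031,0,0,0,-3.3],[0.085,-0.03,-0.033,0,0,0,-3.3],[0.085,-0.028,-0.034,0,0,0,-3.3],[0.085,-0.026,-0.036,0,0,0,-3.3]])

```text
clock: 0.9
tool_pos: [0.4637, 0.2943, 0.3322]
tcp_rot: [-180.0, -0.0, -176.8]
contact_force: [1.0, 0.2, 0.3]
gripper_width: 0.0855
grip_force: 0.0
```

play_rows(motion=[[0.085,-0.024,-0.037,0,0,0,-3.3],[0.085,-0.022,-0.039,0,0,0,-3.3],[0.085,-0.02,-0.04,0,0,0,-3.3],[0.085,-0.017,-0.041,0,0,0,-3.3],[0.085,-0.015,-0.042,0,0,0,-3.3],[0.085,0,0,0.03,0,0,0],[0.085,0,0,0.03,0,0,0],[0.085,0,0,0,0,0,0]])

```text
clock: 1.7
tool_pos: [0.5911, 0.1148, 0.2681]
tcp_rot: [180.0, -0.4, -160.5]
contact_force: [-1.4, -0.3, -0.2]
gripper_width: 0.0851
grip_force: 0.0
```

Run:
```python
from h import *
import pickle
d=cam("wrist"); pickle.dump(d,open("w1.pkl","wb")); save(d,"w1.png",None,1.25)
print(K(d)); E=d["extrinsics"]; print("cam",ray(d,0,0)[0])
g=d["color"].astype(int).min(2); print(proj(d,(.595,.116,.069)))
m=(g>150).astype(np.uint8); n,l,st,c=cv2.connectedComponentsWithStats(m)
for k in range(1,n):
    if st[k,4]>300:
        q=cv2.findContours((l==k).astype(np.uint8),0,2)[0][0][:,0]
        w=np.array([onz(d,u,v,.069)[:2]*1000 for u,v in q],np.float32); print(st[k],cv2.minAreaRect(w))
plan([])
```

```text
(np.float64(326.1637611712269), 316.08894703587004, 202.5064589604819)
cam [0.52170363 0.09001937 0.3938498 ]
[315.49321088 185.28145673]
[    0     0   466   380 76663] ((620.8346557617188, -80.37026977539062), (298.6550598144531, 660.36865234375), 59.370609283447266)
[617   0  23  32 475] ((357.1924743652344, 327.1181945800781), (27.080968856811523, 18.968595504760742), 35.20328903198242)
[ 531   34  109   42 1938] ((403.0383605957031, 311.90289306640625), (27.155200958251953, 97.64417266845703), 33.30620574951172)
[ 261   72  167  125 8353] ((540.1506958007812, 121.98136901855469), (132.17010498046875, 133.57791137695312), 3.029998540878296)
[ 341  145   58   42 1412] ((557.4539184570312, 160.41162109375), (41.65013122558594, 57.482200622558594), 20.723981857299805)
[  550   164    90   234 10082] ((620.7255859375, 463.5435791015625), (308.4425354003906, 99.86138153076172), 35.20326614379883)
[ 246  200  130   68 3854] ((647.968994140625, 129.05514526367188), (43.75639343261719, 135.28781127929688), 3.3117289543151855)
[  204   266   199   112 13336] ((781.1730346679688, 174.57269287109375), (146.721435546875, 244.8550262451172), 3.4876253604888916)
at [0.5922 0.1154 0.2707] [ 179.98   -0.26 -160.48] q7 96.0 w 0.08536347518036534 t 1.75 F [0.4 0.7 1.2]
```

View pics/w1.png

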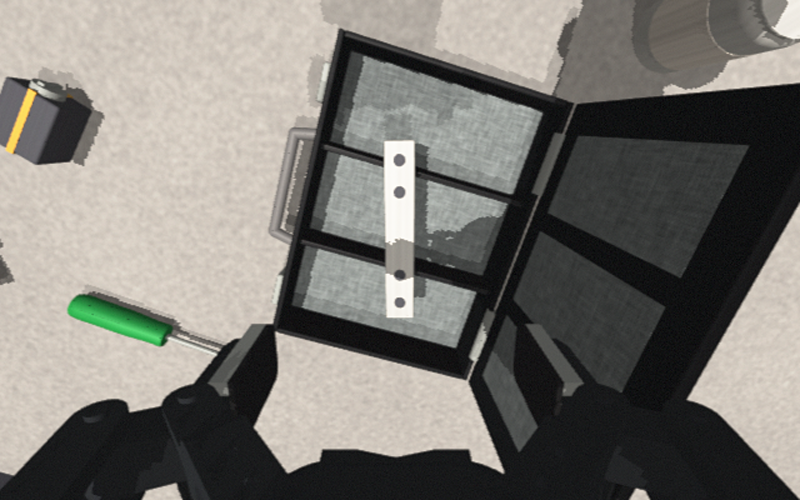

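Run:
```python
from h import *
import pickle
d=pickle.load(open("w1.pkl","rb"))
P=lambda u,v,z: onz(d,(u+.5)/1.25-.5,(v+.5)/1.25-.5,z)
a,b=P(399,141,.069),P(400,317,.069);print("bar",a,b,(a+b)/2,np.linalg.norm(a-b),np.degrees(np.arctan2(*(b-a)[[1,0]])))
a,b=P(385,228,.069),P(413.5,228,.069);print("w",np.linalg.norm(a-b),(a+b)/2)
c=np.array([P(*q,.056) for q in((342,30),(574,104),(467,378),(276,331))]);print(c.round(4).tolist(),c.mean(0),[np.linalg.norm(c[i]-c[i-1]).round(3) for i in range(4)])
for i,j in((0,1),(3,2),(0,3),(1,2)): print(np.degrees(np.arctan2(*(c[j]-c[i])[[1,0]])))
plan([(.593,.1165,.10,199.8,.085,5)])
```

```text
bar [0.52635289 0.09542863 0.069     ] [0.66533571 0.14593145 0.069     ] [0.5958443  0.12068004 0.069     ] 0.14787413669515398 19.969857893845862
w 0.02325635533230389 [0.59076211 0.11862208 0.069     ]
[[0.4657, 0.029, 0.056], [0.4548, 0.215, 0.056], [0.7096, 0.2296, 0.056], [0.722, 0.0459, 0.056]] [0.58803062 0.1298561  0.056     ] [np.float64(0.257), np.float64(0.186), np.float64(0.255), np.float64(0.184)]
93.3655149341556
93.8678149030414
3.7718608205490325
3.265894108474201
at [0.5922 0.1154 0.2707] [ 179.98   -0.26 -160.48] q7 96.0 w 0.08536347518036534 t 1.75 F [0.4 0.7 1.2]
5 [[0.085,-0.0,0.0,0.0341,0,0,np.float64(-0.1)],[0.085,-0.0,0.0,0.0341,0,0,np.float64(-0.1)],[0.085,-0.0,0.0,0.0341,0,0,np.float64(-0.1)],[0.085,-0.0,0.0,0.0341,0,0,np.float64(-0.1)],[0.085,-0.0,0.0,0.0341,0,0,np.float64(-0.1)]]
```

Run:
```python
from h import *
plan([(.595,.118,.10,199.9,.085,5),(.595,.118,.066,199.9,.085,3)])
```

```text
at [0.5922 0.1154 0.2707] [ 179.98   -0.26 -160.48] q7 96.0 w 0.08536347518036534 t 1.75 F [0.4 0.7 1.2]
5 [[0.085,-0.001,0.0,0.0341,0,0,np.float64(-0.1)],[0.085,-0.001,0.0,0.0341,0,0,np.float64(-0.1)],[0.085,-0.001,0.0,0.0341,0,0,np.float64(-0.1)],[0.085,-0.001,0.0,0.0341,0,0,np.float64(-0.1)],[0.085,-0.001,0.0,0.0341,0,0,np.float64(-0.1)]]
3 [[0.085,-0.0,0.0,0.0113,0,0,-0.0],[0.085,-0.0,0.0,0.0113,0,0,-0.0],[0.085,-0.0,0.0,0.0113,0,0,-0.0]]
```

play_rows(motion=[[0.085,-0.001,0.001,0.034,0,0,-0.4],[0.085,-0.001,0,0.034,0,0,0],[0.085,-0.001,0,0.034,0,0,0],[0.085,-0.001,0,0.034,0,0,0],[0.085,0,0,0.034,0,0,0],[0.085,0,0,0.017,0,0,0],[0.085,0,0,0.016,0,0,0],[0.085,0,0,0,0,0,0]])

```text
clock: 2.55
tool_pos: [0.5967, 0.1184, 0.0688]
tcp_rot: [180.0, -0.1, -160.0]
contact_force: [0.1, 0.6, 0.0]
gripper_width: 0.085
grip_force: 0.0
```

play_rows(motion=[[0.015,0,0,0,0,0,0],[0.015,0,0,0,0,0,0],[0.015,0,0,0,0,0,0],[0.015,0,0,0,0,0,0],[0.015,0,0,0,0,0,0],[0.015,0,0,0,0,0,0],[0.015,0,0,0,0,0,0],[0.015,0,0,0,0,0,0]])

```text
clock: 3.35
tool_pos: [0.5974, 0.1183, 0.0704]
tcp_rot: [180.0, 0.1, -160.1]
contact_force: [-1.0, 0.3, 6.9]
gripper_width: 0.0224
grip_force: 58.9
```

Run:
```python
from h import *
plan([(.597,.118,.14,199.9,.015,3),(.589,.122,.14,93.6,.015,13),(.589,.122,.05,93.6,.015,4)])
```

```text
at [0.5974 0.1183 0.0704] [ 1.7998e+02  9.0000e-02 -1.6007e+02] q7 97.4 w 0.022384049318182716 t 3.35 F [-1.   0.3  6.9]
3 [[0.015,0.0,-0.0,-0.0232,0,0,np.float64(0.0)],[0.015,0.0,-0.0,-0.0232,0,0,np.float64(0.0)],[0.015,0.0,-0.0,-0.0232,0,0,np.float64(0.0)]]
13 [[0.015,0.0,0.0,-0.0,0,0,8.2],[0.015,0.001,0.0,-0.0,0,0,8.2],[0.015,0.001,0.0,-0.0,0,0,8.2],[0.015,0.001,0.0,-0.0,0,0,8.2],[0.015,0.001,0.0,-0.0,0,0,8.2],[0.015,0.001,0.0,-0.0,0,0,8.2],[0.015,0.001,-0.0,-0.0,0,0,8.2],[0.015,0.001,-0.0,-0.0,0,0,8.2],[0.015,0.001,-0.0,-0.0,0,0,8.2],[0.015,0.001,-0.0,-0.0,0,0,8.2],[0.015,0.001,-0.0,-0.0,0,0,8.2],[0.015,0.0,-0.0,-0.0,0,0,8.2],[0.015,0.0,-0.001,-0.0,0,0,8.2]]
4 [[0.015,0.0,0.0,0.0225,0,0,-0.0],[0.015,0.0,0.0,0.0225,0,0,-0.0],[0.015,0.0,0.0,0.0225,0,0,-0.0],[0.015,0.0,0.0,0.0225,0,0,-0.0]]
```

play_rows(motion=[[0.015,0,0,-0.025,0,0,0],[0.015,0,0,-0.025,0,0,0],[0.015,0,0,-0.023,0,0,0],[0.015,0.001,0,0,0,0,8.2],[0.015,0.001,0,0,0,0,8.2],[0.015,0.001,0,0,0,0,8.2],[0.015,0.001,0,0,0,0,8.2],[0.015,0.001,0,0,0,0,8.2]])

```text
clock: 4.15
tool_pos: [0.5915, 0.1175, 0.1422]
tcp_rot: [-180.0, -0.0, 158.6]
contact_force: [-0.5, 0.5, -3.6]
gripper_width: 0.0221
grip_force: 60.0
```

play_rows(motion=[[0.015,0,0,0,0,0,8.2],[0.015,0,0,0,0,0,8.2],[0.015,0,0,0,0,0,8.2],[0.015,0,0,0,0,0,8.2],[0.015,0,0,0,0,0,8.2],[0.015,0,0,0,0,0,8.2],[0.015,0,0,0,0,0,8.2],[0.015,0,0,0,0,0,8]])

```text
clock: 4.95
tool_pos: [0.5915, 0.1177, 0.1422]
tcp_rot: [-180.0, -0.0, 93.2]
contact_force: [0.5, -0.3, -3.5]
gripper_width: 0.0224
grip_force: 60.0
```

Run:
```python
from h import *
d=cam("wrist"); save(d,"w2.png",None,1.25)
import pickle; pickle.dump(d,open("w2.pkl","wb"))
plan([(.589,.122,.14,93.6,.015,1)])
```

```text
at [0.5915 0.118  0.142 ] [-1.7995e+02 -2.0000e-02  9.2750e+01] q7 7.1 w 0.022472093162308616 t 5.0 F [-0.3  0.4 -3. ]
1 [[0.015,0.004,-0.002,0.002,0,0,np.float64(-0.8)]]
```

View pics/w2.png

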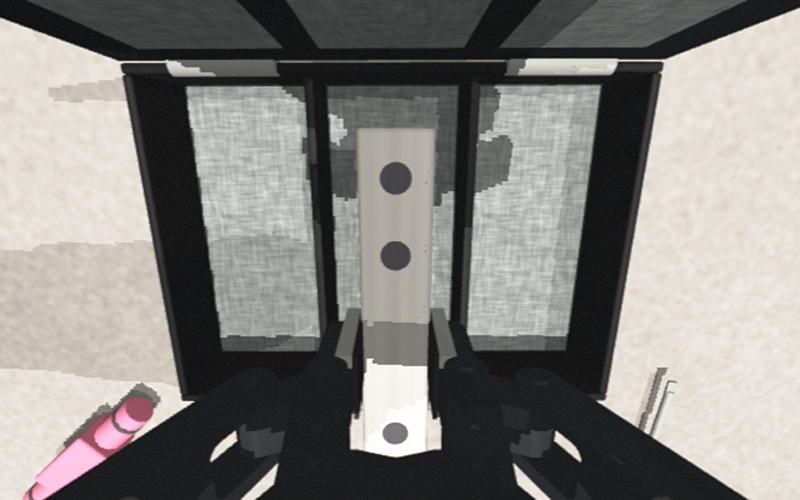

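Run:
```python
from h import *
import pickle
d=pickle.load(open("w2.pkl","rb"))
P=lambda u,v,z: onz(d,(u+.5)/1.25-.5,(v+.5)/1.25-.5,z)
c=np.array([P(*q,.056) for q in((122,66),(661,66),(606,398),(183,398))]);print(c.round(4).tolist(),c.mean(0),[np.linalg.norm(c[i]-c[i-1]).round(3) for i in range(4)])
for i,j in((3,0),(2,1),(0,1),(3,2)): print(np.degrees(np.arctan2(*(c[j]-c[i])[[1,0]])))
for q in ((308,90),(470,90)): print(P(*q,.045))
a,b=P(358,128,.12),P(434,128,.12); print("bar end",a,b,(a+b)/2, np.linalg.norm(a-b))
```

```text
[[0.4554, 0.2135, 0.056], [0.7114, 0.2277, 0.056], [0.7233, 0.0433, 0.056], [0.4668, 0.0287, 0.056]] [0.5892344  0.12829256 0.056     ] [np.float64(0.185), np.float64(0.256), np.float64(0.185), np.float64(0.257)]
93.52208100115041
93.68598483965557
3.1803977089614937
3.25503018652232
[0.54154765 0.20854343 0.045     ]
[0.62376927 0.2131183  0.045     ]
bar end [0.57413841 0.19159882 0.12      ] [0.60036357 0.19306126 0.12      ] [0.58725099 0.19233004 0.12      ] 0.02626589908856201
```

play_rows(motion=[[0.015,0.006,-0.002,0.0,0,0,-0.4],[0.015,0,0,0.03,0,0,0],[0.015,0,0,0.03,0,0,0],[0.015,0,0,0.025,0,0,0],[0.015,0,0,0.015,0,0,0],[0.015,0,0,0.006,0,0,0],[0.015,0,0,0.002,0,0,0],[0.015,0,0,0.0,0,0,0]])

```text
clock: 5.8
tool_pos: [0.5902, 0.1236, 0.0351]
tcp_rot: [179.9, -0.0, 94.0]
contact_force: [-0.6, -1.1, -2.7]
gripper_width: 0.0225
grip_force: 59.9
```

play_rows(motion=[[0.015,0,0,0.002,0,0,0],[0.015,0,0,0.001,0,0,0],[0.015,0,0,0.001,0,0,0],[0.015,0,0,0.001,0,0,0],[0.015,0,0,0,0,0,0]])

```text
clock: 6.3
tool_pos: [0.5899, 0.1236, 0.0304]
tcp_rot: [180.0, -0.1, 93.9]
contact_force: [-4.2, -0.7, 9.0]
gripper_width: 0.0227
grip_force: 61.5
```

play_rows(motion=[[0.036,0,0,0,0,0,0],[0.037,0,0,0,0,0,0],[0.037,0,0,-0.01,0,0,0],[0.037,0,0,-0.03,0,0,0],[0.037,0,0,-0.04,0,0,0],[0.037,0,0,-0.04,0,0,0],[0.085,0,0,-0.01,0,0,0],[0.085,0,0,0,0,0,0]])

```text
clock: 7.1
tool_pos: [0.5909, 0.1237, 0.1616]
tcp_rot: [179.8, -0.1, 93.9]
contact_force: [-0.5, 0.6, -0.3]
gripper_width: 0.0645
grip_force: 0.0
```

Run:
```python
from h import *
plan([(.4565,-.2015,.15,77.5,.085,9)])
d=cam("wrist"); save(d,"w3.png",None,.8)
```

```text
at [0.5909 0.1237 0.1616] [ 1.7977e+02 -7.0000e-02  9.3930e+01] q7 6.9 w 0.06451325018217713 t 7.1 F [-0.5  0.6 -0.3]
9 [[0.085,-0.035,-0.017,0.0013,0,0,np.float64(1.8)],[0.085,-0.036,-0.016,0.0013,0,0,np.float64(1.8)],[0.085,-0.036,-0.015,0.0013,0,0,np.float64(1.8)],[0.085,-0.037,-0.014,0.0013,0,0,np.float64(1.8)],[0.085,-0.037,-0.013,0.0013,0,0,np.float64(1.8)],[0.085,-0.037,-0.012,0.0013,0,0,np.float64(1.8)],[0.085,-0.038,-0.01,0.0013,0,0,np.float64(1.8)],[0.085,-0.038,-0.009,0.0013,0,0,np.float64(1.8)],[0.085,-0.038,-0.008,0.0013,0,0,np.float64(1.8)]]
```

View pics/w3.png

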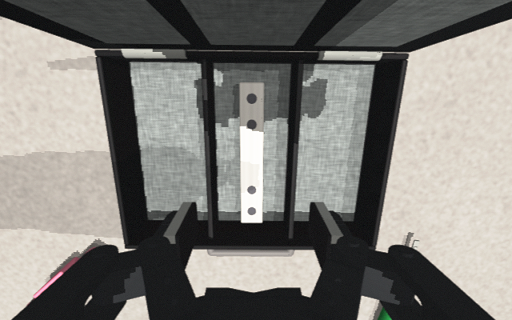

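Bar lies flat and centred in the middle bay (wrist px 251,152 in this 0.8 view). Now the bright-steel arbor.

play_rows(motion=[[0.085,-0.035,-0.017,0.001,0,0,1.8],[0.085,-0.036,-0.016,0.001,0,0,1.8],[0.085,-0.036,-0.015,0.001,0,0,1.8],[0.085,-0.037,-0.014,0.001,0,0,1.8],[0.085,-0.037,-0.013,0.001,0,0,1.8],[0.085,-0.037,-0.012,0.001,0,0,1.8],[0.085,-0.038,-0.01,0.001,0,0,1.8],[0.085,-0.038,-0.009,0.001,0,0,1.8]])

```text
clock: 7.95
tool_pos: [0.4695, -0.1675, 0.1499]
tcp_rot: [-179.9, 0.0, 79.5]
contact_force: [0.3, -1.0, -0.2]
gripper_width: 0.0846
grip_force: 0.0
```

play_rows(motion=[[0.085,-0.038,-0.008,0.001,0,0,1.8],[0.085,0,0,0,0,0,0],[0.085,0,0,0,0,0,0]])

```text
clock: 8.25
tool_pos: [0.4552, -0.2028, 0.1492]
tcp_rot: [-179.9, 0.0, 77.6]
contact_force: [0.5, 0.2, -0.5]
gripper_width: 0.0846
grip_force: 0.0
```

Run:
```python
from h import *
import pickle
d=cam("wrist"); save(d,"w4.png",None,1.25); pickle.dump(d,open("w4.pkl","wb"))
plan([]); print(proj(d,(.4565,-.2015,.03))*1.25)
```

```text
at [ 0.4559 -0.2018  0.1492] [-1.7988e+02 -2.0000e-02  7.7730e+01] q7 28.0 w 0.0848164331775473 t 8.3 F [ 0.4  0.6 -0.1]
[397.82333264 250.54121346]
```

View pics/w4.png

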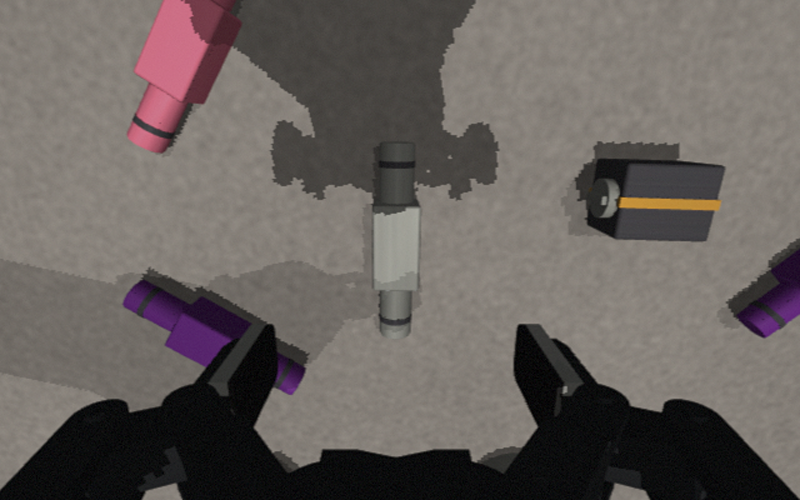

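play_rows(motion=[[0.085,0.001,0,0.03,0,0,0],[0.085,0,0,0.035,0,0,0],[0.085,0,0,0.03,0,0,0],[0.085,0,0,0.02,0,0,0],[0.085,0,0,0.009,0,0,0],[0.085,0,0,0,0,0,0],[0.06,0,0,0,0,0,0],[0.02,0,0,0,0,0,0]])

```text
clock: 9.1
tool_pos: [0.4575, -0.2015, 0.0272]
tcp_rot: [179.9, -0.0, 77.8]
contact_force: [0.5, -0.0, 0.4]
gripper_width: 0.0586
grip_force: 0.0
```

play_rows(motion=[[0.02,0,0,0,0,0,0],[0.02,0,0,0,0,0,0],[0.02,0,0,0,0,0,0],[0.02,0,0,0,0,0,0],[0.02,0,0,0,0,0,0],[0.02,0,0,0,0,0,0]])

```text
clock: 9.7
tool_pos: [0.4568, -0.2015, 0.0271]
tcp_rot: [180.0, -0.0, 77.7]
contact_force: [-2.6, 0.6, 9.6]
gripper_width: 0.0288
grip_force: 59.3
```

Run:
```python
from h import *
import pickle
d=pickle.load(open("w4.pkl","rb"))
P=lambda u,v,z: onz(d,(u+.5)/1.25-.5,(v+.5)/1.25-.5,z)
a,b=P(619,203,.04),P(721,205,.04); print(a,b,(a+b)/2,np.linalg.norm(a-b),np.degrees(np.arctan2(*(b-a)[[1,0]])))
plan([(.457,-.2005,.16,77.7,.02,4),(.674,.128,.16,93.5,.02,9)])
```

```text
[ 0.58803406 -0.19784059  0.04      ] [ 0.64547341 -0.21163681  0.04      ] [ 0.61675374 -0.2047387   0.04      ] 0.05907296615158829 -13.505895503378802
at [ 0.4568 -0.2015  0.0271] [ 1.7996e+02 -4.0000e-02  7.7710e+01] q7 38.1 w 0.028831213161199104 t 9.7 F [-2.6  0.6  9.6]
4 [[0.02,0.0,0.0,-0.0332,0,0,np.float64(0.0)],[0.02,0.0,0.0,-0.0332,0,0,np.float64(0.0)],[0.02,0.0,0.0,-0.0332,0,0,np.float64(0.0)],[0.02,0.0,0.0,-0.0332,0,0,np.float64(0.0)]]
9 [[0.02,0.041,0.016,-0.0,0,0,-1.8],[0.02,0.04,0.017,-0.0,0,0,-1.8],[0.02,0.04,0.018,-0.0,0,0,-1.8],[0.02,0.039,0.019,-0.0,0,0,-1.8],[0.02,0.039,0.021,-0.0,0,0,-1.8],[0.02,0.038,0.022,-0.0,0,0,-1.8],[0.02,0.037,0.023,-0.0,0,0,-1.8],[0.02,0.037,0.024,-0.0,0,0,-1.8],[0.02,0.036,0.025,-0.0,0,0,-1.8]]
```

play_rows(motion=[[0.02,0,0,-0.02,0,0,0],[0.02,0,0,-0.035,0,0,0],[0.02,0,0,-0.04,0,0,0],[0.02,0,0,-0.038,0,0,0],[0.02,0.041,0.016,0,0,0,-1.8],[0.02,0.04,0.017,0,0,0,-1.8],[0.02,0.04,0.018,0,0,0,-1.8],[0.02,0.039,0.019,0,0,0,-1.8]])

```text
clock: 10.5
tool_pos: [0.5525, -0.0534, 0.1593]
tcp_rot: [-180.0, -0.0, 85.0]
contact_force: [1.3, -1.0, -4.1]
gripper_width: 0.0284
grip_force: 61.9
```

play_rows(motion=[[0.02,0.039,0.021,0,0,0,-1.8],[0.02,0.038,0.022,0,0,0,-1.8],[0.02,0.037,0.023,0,0,0,-1.8],[0.02,0.037,0.024,0,0,0,-1.8],[0.02,0.034,0.025,0,0,0,-1.8],[0.02,0,0,0,0,0,0],[0.02,0,0,0,0,0,0]])

```text
clock: 11.2
tool_pos: [0.6717, 0.128, 0.1581]
tcp_rot: [-179.9, 0.0, 94.1]
contact_force: [-0.9, -1.1, -4.9]
gripper_width: 0.0288
grip_force: 62.0
```

Run:
```python
from h import *
plan([(.674,.128,.16,93.5,.02,1)])
d=cam("wrist"); save(d,"w5.png",None,.8)
```

```text
at [0.6717 0.128  0.1581] [-1.7988e+02  3.0000e-02  9.4050e+01] q7 8.6 w 0.028770781708722448 t 11.2 F [-0.9 -1.1 -4.9]
1 [[0.02,-0.0,0.002,-0.0019,0,0,np.float64(0.6)]]
```

View pics/w5.png

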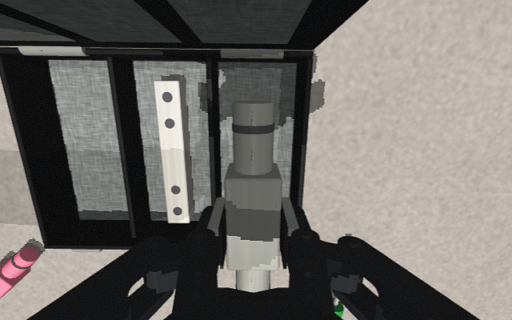

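play_rows(motion=[[0.02,0,0.002,0.02,0,0,0.5],[0.02,0,0,0.03,0,0,0],[0.02,0,0,0.03,0,0,0],[0.02,0,0,0.025,0,0,0],[0.02,0,0,0.012,0,0,0],[0.02,0,0,0.003,0,0,0],[0.02,0,0,0.001,0,0,0],[0.02,0,0,0,0,0,0]])

```text
clock: 12.05
tool_pos: [0.6752, 0.1266, 0.0397]
tcp_rot: [179.9, -0.0, 93.4]
contact_force: [-0.3, 0.3, -5.6]
gripper_width: 0.0286
grip_force: 61.8
```

play_rows(motion=[[0.02,0,0,0.003,0,0,0],[0.02,0,0,0.002,0,0,0],[0.02,0,0,0.001,0,0,0],[0.02,0,0,0.001,0,0,0],[0.02,0,0,0,0,0,0],[0.02,0,0,0,0,0,0]])

```text
clock: 12.65
tool_pos: [0.6744, 0.127, 0.0323]
tcp_rot: [180.0, -0.0, 93.4]
contact_force: [-3.8, 0.6, 6.5]
gripper_width: 0.0283
grip_force: 63.3
```

play_rows(motion=[[0.038,0,0,0,0,0,0],[0.039,0,0,0,0,0,0],[0.039,0,0,-0.01,0,0,0],[0.039,0,0,-0.03,0,0,0],[0.039,0,0,-0.04,0,0,0],[0.039,0,0,-0.04,0,0,0],[0.06,0,0,-0.01,0,0,0],[0.085,0,0,0,0,0,0]])

```text
clock: 13.45
tool_pos: [0.6758, 0.1269, 0.1641]
tcp_rot: [179.7, -0.1, 93.4]
contact_force: [0.2, 0.5, 0.4]
gripper_width: 0.0675
grip_force: 0.0
```

Run:
```python
from h import *
plan([(.616,-.2065,.15,166.5,.085,10)])
```

```text
at [0.6758 0.1269 0.1641] [ 1.7974e+02 -5.0000e-02  9.3420e+01] q7 8.2 w 0.06746379576227182 t 13.45 F [0.2 0.5 0.4]
10 [[0.085,-0.033,-0.008,0.0014,0,0,np.float64(-7.3)],[0.085,-0.032,-0.012,0.0014,0,0,np.float64(-7.3)],[0.085,-0.03,-0.016,0.0014,0,0,np.float64(-7.3)],[0.085,-0.028,-0.02,0.0014,0,0,np.float64(-7.3)],[0.085,-0.025,-0.023,0.0014,0,0,np.float64(-7.3)],[0.085,-0.022,-0.026,0.0014,0,0,np.float64(-7.3)],[0.085,-0.018,-0.029,0.0014,0,0,np.float64(-7.3)],[0.085,-0.014,-0.031,0.0014,0,0,np.float64(-7.3)],[0.085,-0.01,-0.032,0.0014,0,0,np.float64(-7.3)],[0.085,-0.006,-0.033,0.0014,0,0,np.float64(-7.3)]]
```

play_rows(motion=[[0.085,-0.033,-0.008,0.001,0,0,-7.3],[0.085,-0.032,-0.012,0.001,0,0,-7.3],[0.085,-0.03,-0.016,0.001,0,0,-7.3],[0.085,-0.028,-0.02,0.001,0,0,-7.3],[0.085,-0.025,-0.023,0.001,0,0,-7.3],[0.085,-0.022,-0.026,0.001,0,0,-7.3],[0.085,-0.018,-0.029,0.001,0,0,-7.3],[0.085,-0.014,-0.031,0.001,0,0,-7.3]])

```text
clock: 14.25
tool_pos: [0.6244, -0.1424, 0.1516]
tcp_rot: [-180.0, -0.1, 152.1]
contact_force: [0.5, -0.9, 0.2]
gripper_width: 0.0854
grip_force: 0.0
```

play_rows(motion=[[0.085,-0.01,-0.032,0.001,0,0,-7.3],[0.085,-0.006,-0.033,0.001,0,0,-7.3],[0.085,0,0,0,0,0,0],[0.085,0,0,0,0,0,0]])

```text
clock: 14.65
tool_pos: [0.6121, -0.2082, 0.1499]
tcp_rot: [180.0, -0.1, 166.2]
contact_force: [-0.4, 1.9, -0.2]
gripper_width: 0.085
grip_force: 0.0
```

Run:
```python
from h import *
plan([(.616,-.2065,.15,166.5,.085,1)])
d=cam("wrist"); hsv=cv2.cvtColor(d["color"],cv2.COLOR_RGB2HSV)
m=((hsv[...,1]>110)&(hsv[...,2]>90)&(hsv[...,0]>8)&(hsv[...,0]<30)).astype(np.uint8)
n,l,st,c=cv2.connectedComponentsWithStats(m); k=1+np.argmax(st[1:,4]); q=cv2.findContours((l==k).astype(np.uint8),0,2)[0][0][:,0]
R=cv2.minAreaRect(np.array([onz(d,u,v,.04)[:2]*1000 for u,v in q],np.float32)); print(st[k],R,cv2.boxPoints(R).tolist())
```

```text
at [ 0.6121 -0.2082  0.1499] [ 1.7998e+02 -1.3000e-01  1.6624e+02] q7 99.4 w 0.08499725186633877 t 14.65 F [-0.4  1.9 -0.2]
1 [[0.085,-0.003,0.003,-0.0001,0,0,np.float64(-0.3)]]
[318 174   9  73 612] ((616.4949951171875, -204.5770721435547), (6.266141414642334, 57.50718688964844), 76.3268814086914) [[587.815673828125, -200.8245086669922], [643.693115234375, -214.41819763183594], [645.17431640625, -208.3296356201172], [589.296875, -194.73594665527344]]
```

play_rows(motion=[[0.085,-0.004,0.004,0.02,0,0,0],[0.085,0,0,0.03,0,0,0],[0.085,0,0,0.03,0,0,0],[0.085,0,0,0.025,0,0,0],[0.085,0,0,0.015,0,0,0],[0.085,0,0,0.003,0,0,0],[0.085,0,0,0,0,0,0],[0.06,0,0,0,0,0,0]])

```text
clock: 15.5
tool_pos: [0.619, -0.2044, 0.0295]
tcp_rot: [180.0, 0.1, 166.4]
contact_force: [0.1, 0.8, 0.9]
gripper_width: 0.0728
grip_force: 0.0
```

play_rows(motion=[[0.035,0,0,0,0,0,0],[0.035,0,0,0,0,0,0],[0.035,0,0,0,0,0,0],[0.035,0,0,0,0,0,0],[0.035,0,0,0,0,0,0]])

```text
clock: 16.0
tool_pos: [0.6188, -0.2048, 0.0296]
tcp_rot: [180.0, 0.1, 166.4]
contact_force: [-1.2, -0.0, 7.1]
gripper_width: 0.044
grip_force: 63.1
```

Run:
```python
from h import *
plan([]);o=r.observe();p=o["tool_pos"]
plan([(p[0],p[1],.16,166.2,.035,4),(.509,.12,.16,183.5,.035,9)])
```

```text
at [ 0.6188 -0.2048  0.0296] [1.7999e+02 1.1000e-01 1.6641e+02] q7 101.2 w 0.04396578515130788 t 16.0 F [-1.2 -0.   7.1]
at [ 0.6188 -0.2048  0.0296] [1.7999e+02 1.1000e-01 1.6641e+02] q7 101.2 w 0.04396578515130788 t 16.0 F [-1.2 -0.   7.1]
4 [[0.035,0.0,0.0,-0.0326,0,0,np.float64(0.1)],[0.035,0.0,0.0,-0.0326,0,0,np.float64(0.1)],[0.035,0.0,0.0,-0.0326,0,0,np.float64(0.1)],[0.035,0.0,0.0,-0.0326,0,0,np.float64(0.1)]]
9 [[0.035,0.02,0.032,-0.0,0,0,-1.9],[0.035,0.019,0.033,-0.0,0,0,-1.9],[0.035,0.018,0.033,-0.0,0,0,-1.9],[0.035,0.017,0.034,-0.0,0,0,-1.9],[0.035,0.016,0.035,-0.0,0,0,-1.9],[0.035,0.015,0.035,-0.0,0,0,-1.9],[0.035,0.014,0.036,-0.0,0,0,-1.9],[0.035,0.012,0.036,-0.0,0,0,-1.9],[0.035,0.011,0.036,-0.0,0,0,-1.9]]
```

play_rows(motion=[[0.035,0,0,-0.02,0,0,0],[0.035,0,0,-0.035,0,0,0],[0.035,0,0,-0.04,0,0,0],[0.035,0,0,-0.036,0,0,0],[0.035,0.02,0.032,0,0,0,-1.9],[0.035,0.019,0.033,0,0,0,-1.9],[0.035,0.018,0.033,0,0,0,-1.9],[0.035,0.017,0.034,0,0,0,-1.9]])

```text
clock: 16.8
tool_pos: [0.5687, -0.0596, 0.1593]
tcp_rot: [180.0, -0.0, 174.1]
contact_force: [1.5, 0.2, -2.9]
gripper_width: 0.0437
grip_force: 62.3
```

play_rows(motion=[[0.035,0.016,0.035,0,0,0,-1.9],[0.035,0.015,0.035,0,0,0,-1.9],[0.035,0.014,0.036,0,0,0,-1.9],[0.035,0.012,0.036,0,0,0,-1.9],[0.035,0.009,0.036,0,0,0,-1.9],[0.035,0,0,0,0,0,0],[0.035,0,0,0,0,0,0]])

```text
clock: 17.5
tool_pos: [0.5101, 0.1207, 0.1593]
tcp_rot: [180.0, -0.0, -176.4]
contact_force: [-0.1, -0.5, -4.0]
gripper_width: 0.0441
grip_force: 62.4
```

Run:
```python
from h import *
import pickle
plan([(.511,.12,.16,183.5,.035,1)])
d=cam("wrist"); save(d,"w6.png",None,1); pickle.dump(d,open("w6.pkl","wb"))
```

```text
at [0.5101 0.1207 0.1593] [ 1.8000e+02 -2.0000e-02 -1.7635e+02] q7 79.0 w 0.044086033089892035 t 17.5 F [-0.1 -0.5 -4. ]
1 [[0.035,-0.001,-0.001,-0.0007,0,0,np.float64(0.1)]]
```

View pics/w6.png

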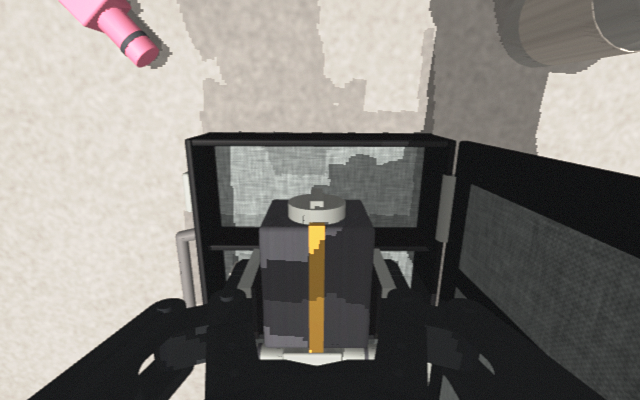

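Run:
```python
from h import *
import pickle
d=pickle.load(open("w6.pkl","rb"))
print("outer,inner near",onz(d,320,134,.056),onz(d,320,145,.056),"div",onz(d,230,247,.045))
zb=.1593-.0296
print("base ends top",onz(d,317,223,zb+.04),onz(d,317,352,zb+.04))
```

```text
outer,inner near [0.45555575 0.11998582 0.056     ] [0.46305023 0.12048843 0.056     ] div [0.54973316 0.05424393 0.045     ]
base ends top [0.47844927 0.11894268 0.1697    ] [0.53707758 0.12271714 0.1697    ]
```

play_rows(motion=[[0.035,0,0,0.02,0,0,0],[0.035,0,0,0.03,0,0,0],[0.035,0,0,0.03,0,0,0],[0.035,0,0,0.025,0,0,0],[0.035,0,0,0.012,0,0,0],[0.035,0,0,0.002,0,0,0],[0.035,0,0,0,0,0,0]])

```text
clock: 18.25
tool_pos: [0.5112, 0.1193, 0.0407]
tcp_rot: [-180.0, 0.0, -176.5]
contact_force: [0.4, -0.5, -3.5]
gripper_width: 0.0441
grip_force: 62.3
```

play_rows(motion=[[0.035,0,0,0.002,0,0,0],[0.035,0,0,0.001,0,0,0],[0.035,0,0,0.001,0,0,0],[0.035,0,0,0,0,0,0]])

```text
clock: 18.65
tool_pos: [0.5108, 0.12, 0.0366]
tcp_rot: [180.0, 0.0, -176.5]
contact_force: [0.7, 0.2, -3.6]
gripper_width: 0.0441
grip_force: 62.3
```

play_rows(motion=[[0.035,0,0,0.001,0,0,0],[0.035,0,0,0.001,0,0,0],[0.035,0,0,0.001,0,0,0],[0.035,0,0,0,0,0,0]])

```text
clock: 19.05
tool_pos: [0.5107, 0.12, 0.0346]
tcp_rot: [180.0, 0.0, -176.5]
contact_force: [-4.9, -1.3, 17.4]
gripper_width: 0.044
grip_force: 65.0
```

play_rows(motion=[[0.06,0,0,0,0,0,0],[0.065,0,0,0,0,0,0],[0.065,0,0,0,0,0,0],[0.065,0,0,-0.02,0,0,0],[0.065,0,0,-0.04,0,0,0],[0.065,0,0,-0.045,0,0,0],[0.03,0,0,-0.045,0,0,0],[0.0,0,0,-0.045,0,0,0]])

```text
clock: 19.85
tool_pos: [0.5103, 0.1197, 0.2301]
tcp_rot: [-180.0, -0.0, -176.5]
contact_force: [1.4, -0.2, -0.6]
gripper_width: 0.0368
grip_force: 0.0
```

play_rows(motion=[[0,0,0,-0.045,0,0,0],[0,0,0,-0.045,0,0,0],[0,0,0,-0.01,0,0,0],[0,0,0,0,0,0,0]])

```text
clock: 20.25
tool_pos: [0.5115, 0.1201, 0.33]
tcp_rot: [179.9, 0.2, -176.5]
contact_force: [0.6, 0.0, -0.8]
gripper_width: 0.0001
grip_force: 0.0
```

Run:
```python
from h import *
plan([(.56,.315,.335,183.5,0,5),(.56,.315,.22,183.5,0,4)])
d=cam("side"); save(d,"side1.png",(240,50,400,200),4)
t=cam("wrist");save(t,"w7.png",None,1)
```

```text
at [0.5115 0.1201 0.33  ] [ 179.93    0.21 -176.48] q7 77.1 w 0.00012233303469410568 t 20.25 F [ 0.6  0.  -0.8]
5 [[0,-0.012,0.038,-0.001,0,0,np.float64(0.0)],[0,-0.012,0.038,-0.001,0,0,np.float64(0.0)],[0,-0.012,0.038,-0.001,0,0,np.float64(0.0)],[0,-0.012,0.038,-0.001,0,0,np.float64(0.0)],[0,-0.012,0.038,-0.001,0,0,np.float64(0.0)]]
4 [[0,-0.0,0.0,0.0288,0,0,-0.0],[0,-0.0,0.0,0.0288,0,0,-0.0],[0,-0.0,0.0,0.0288,0,0,-0.0],[0,-0.0,0.0,0.0288,0,0,-0.0]]
```

View pics/side1.png

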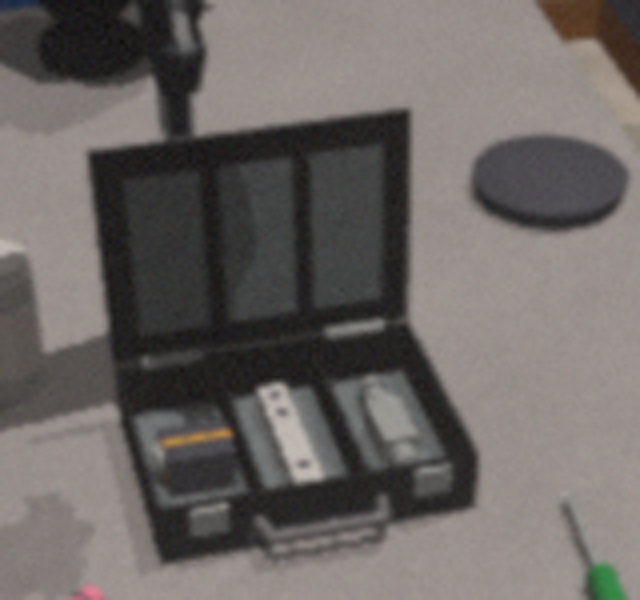

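play_rows(motion=[[0,-0.012,0.038,0,0,0,0],[0,-0.012,0.038,0,0,0,0],[0,-0.012,0.038,0,0,0,0],[0,-0.012,0.038,0,0,0,0],[0,-0.012,0.042,0,0,0,0],[0,0,0,0.03,0,0,0],[0,0,0,0.04,0,0,0],[0,0,0,0.04,0,0,0]])

```text
clock: 21.15
tool_pos: [0.5576, 0.317, 0.2146]
tcp_rot: [-179.9, -0.1, -176.4]
contact_force: [-0.0, 0.1, 0.1]
gripper_width: 0.0001
grip_force: 0.0
```

Run:
```python
from h import *
plan([])
H=np.array([.222,.0565]); rho=.15
for th in np.r_[1.7,1.57:0.3:-.08,0.3:-.05:-.04]:
    u=np.array([-np.cos(th),np.sin(th)]); n=np.array([np.sin(th),np.cos(th)])
    C=H+rho*u+.008*n
    print(round(th,2),"TCP y,z",(C+[.015,.017]).round(4))
```

```text
at [0.5576 0.317  0.2146] [-1.7991e+02 -1.4000e-01 -1.7644e+02] q7 62.3 w 9.159304961326115e-05 t 21.15 F [-0.   0.1  0.1]
1.7 TCP y,z [0.2643 0.2212]
1.57 TCP y,z [0.2449 0.2235]
1.49 TCP y,z [0.2329 0.2237]
1.41 TCP y,z [0.2209 0.2228]
1.33 TCP y,z [0.209  0.2211]
1.25 TCP y,z [0.1973 0.2184]
1.17 TCP y,z [0.1858 0.2147]
1.09 TCP y,z [0.1747 0.2102]
1.01 TCP y,z [0.164  0.2048]
0.93 TCP y,z [0.1537 0.1985]
0.85 TCP y,z [0.144  0.1915]
0.77 TCP y,z [0.1349 0.1837]
0.69 TCP y,z [0.1264 0.1752]
0.61 TCP y,z [0.1186 0.166 ]
0.53 TCP y,z [0.1116 0.1562]
0.45 TCP y,z [0.1054 0.1459]
0.37 TCP y,z [0.1    0.1352]
0.3 TCP y,z [0.0961 0.1255]
0.26 TCP y,z [0.0941 0.1198]
0.22 TCP y,z [0.0924 0.114 ]
0.18 TCP y,z [0.0909 0.1082]
0.14 TCP y,z [0.0896 0.1024]
0.1 TCP y,z [0.0885 0.0964]
0.06 TCP y,z [0.0877 0.0905]
0.02 TCP y,z [0.0872 0.0845]
-0.02 TCP y,z [0.0869 0.0785]
```

play_rows(motion=[[0,0,-0.03,0,0,0,0],[0,0,-0.012,0,0,0,0],[0,0,-0.012,0,0,0,0],[0,0,-0.012,0,0,0,0],[0,0,-0.012,0,0,0,0],[0,0,-0.012,0,0,0,0],[0,0,-0.012,0,0,0,0],[0,0,0,0,0,0,0]])

```text
clock: 21.95
tool_pos: [0.5653, 0.2125, 0.2186]
tcp_rot: [-179.9, 0.0, -176.6]
contact_force: [-0.1, 0.9, 0.1]
gripper_width: -0.0003
grip_force: 0.0
```

play_rows(motion=[[0,0,-0.012,0.001,0,0,0],[0,0,-0.012,0.002,0,0,0],[0,0,-0.011,0.004,0,0,0],[0,0,-0.011,0.005,0,0,0],[0,0,-0.01,0.006,0,0,0]])

```text
clock: 22.45
tool_pos: [0.5686, 0.158, 0.2001]
tcp_rot: [-180.0, 0.0, -176.5]
contact_force: [-0.7, 1.1, 3.4]
gripper_width: 0.0002
grip_force: 1.7
```

play_rows(motion=[[0,0,-0.012,0.008,0,0,0],[0,0,-0.009,0.008,0,0,0],[0,0,-0.008,0.008,0,0,0],[0,0,-0.008,0.009,0,0,0],[0,0,-0.007,0.01,0,0,0],[0,0,-0.006,0.01,0,0,0],[0,0,-0.005,0.011,0,0,0],[0,0,0,0,0,0,0]])

```text
clock: 23.25
tool_pos: [0.5705, 0.1034, 0.1342]
tcp_rot: [-179.9, -0.2, -176.5]
contact_force: [0.2, -0.1, -0.5]
gripper_width: -0.0001
grip_force: 0.0
```

play_rows(motion=[[0,0,-0.004,0.008,0,0,0],[0,0,-0.003,0.008,0,0,0],[0,0,-0.002,0.007,0,0,0],[0,0,-0.002,0.006,0,0,0],[0,0,-0.001,0.006,0,0,0],[0,0,-0.001,0.005,0,0,0],[0,0,-0.001,0.004,0,0,0],[0,0,0,0,0,0,0]])

```text
clock: 24.05
tool_pos: [0.5724, 0.0902, 0.0917]
tcp_rot: [-180.0, -0.0, -176.5]
contact_force: [-0.5, -1.0, 0.1]
gripper_width: -0.0
grip_force: 0.0
```

play_rows(motion=[[0,0,0,0.004,0,0,0],[0,0,0,0.003,0,0,0],[0,0,0,0.003,0,0,0],[0,0,0,0.002,0,0,0]])

```text
clock: 24.45
tool_pos: [0.5729, 0.0904, 0.0814]
tcp_rot: [180.0, 0.0, -176.5]
contact_force: [-9.4, -2.9, 35.7]
gripper_width: -0.0
grip_force: 17.9
```

play_rows(motion=[[0,0,0,0,0,0,0],[0,0,0,-0.01,0,0,0],[0,0,0,-0.03,0,0,0],[0,0,0,-0.04,0,0,0],[0,0,0,-0.045,0,0,0],[0,0,0,-0.02,0,0,0],[0,0,0,0,0,0,0],[0,0,0,0,0,0,0]])

```text
clock: 25.25
tool_pos: [0.5724, 0.0908, 0.2254]
tcp_rot: [180.0, 0.0, -176.5]
contact_force: [-0.1, 0.1, -0.3]
gripper_width: 0.0
grip_force: 0.0
```

Run:
```python
from h import *
d=cam("side"); g=d["color"].max(2)
# lid corners expected when shut (outer face z .0645) vs dark mask's extreme pixels
x=np.array([np.cos(np.radians(93.5)),np.sin(np.radians(93.5))]); y=np.array([-x[1],x[0]]); c=np.array([.589,.127])
for sx,sy in((1,-1),(1,1),(-1,1),(-1,-1)): print(sx,sy,proj(d,[*(c+sx*.095*x+sy*.13*y),.0645]).round(1))
m=(g<60).astype(np.uint8); n,l,st,cc=cv2.connectedComponentsWithStats(m); k=l[145,310] or 0
print(st[k],cc[k]); q=cv2.findContours((l==k).astype(np.uint8),0,2)[0][0]; print(cv2.approxPolyDP(q,4,True)[:,0].tolist())
print(r.observe()["tool_pos"])
```

```text
1 -1 [342.2 127.4]
1 1 [268.  139.3]
-1 1 [278.7 175.6]
-1 -1 [360.3 161.1]
[     0      0    638    400 173550] [276.52870066 235.66420628]
[[637, 395]]
[0.57196201 0.09070493 0.22453566]
```

Run:
```python
from h import *
d=cam("side"); g=d["color"].max(2).astype(int)
for v in range(110,192,4): print(v,g[v,255:375:8])
```

```text
110 [149 148 149 148 149 146 133  50 148 150 149 151 148 149 153]
114 [150 151 150 148 146 145 132  65 150 151 147 149 148 151 152]
118 [152 153 151 149 148 150 137  69 146 148 147 151 149 153 149]
122 [150 149 147 146 149 150 154 149 148 151 150 149 152 148 150]
126 [146 152 153 150 153 151 150 152 152 151 152 157 151 150 151]
130 [149 148 150 148 145 151 155 148 145 102  50 113 149 155 151]
134 [152 149 149 150 148 138  90  39  43  59  92  47 151 149 150]
138 [148 150 139  62  35  36  43  59  42 112 110  45 151 144 145]
142 [149 135  40  44  61  36  65  66  43 112 112  46 146 145 145]
146 [ 83  84  42  80 104  76  57  69  73  95 112  68  88 148 144]
150 [ 84  84  43  50 111 110  46  69 104  52 111 107  49 147 146]
154 [ 87  85  40  43 105 112  44  65 112  41 110 111  45 147 145]
158 [ 84  87  53  44  92 109  45 112 110  47 103  67  44 139 142]
162 [147 147 110  42  95  95  47 104  74  41  42  42  46  85 145]
166 [150 150 123  45  93  64  49  45  46  46  40  49 102  90 149]
170 [148 151 125  40  41  42  45  39  36  40  43  59  80 108 144]
174 [147 149 128  44  43  40  42  39  36  41  96  45  39 120 150]
178 [147 147 123  42  73  86  47  36  39  59 111  48  94 148 148]
182 [151 142 130  42  59  76  47 103  99  86  80 142 149 149 149]
186 [128 128 129  59  37  39  67 117 104  98 136 148 150 150 151]
190 [124 129 134 113 115 142 132 121 131 148 151 151 151 150 148]
```

```bash
python3 -c "
from plant import r
print(r.hand_in())"
```

```text
the job is handed in; nothing more can be done
None
```

The bar, arbor and magnetic base were set down in their bays, the lid was pressed shut until it met the rim (about 36 N at the height expected for shut), and the job is handed in at about 25 s; no verdict came back, and I had no pictures left to look at the closed lid, only pixel values and force.

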